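# Mix a hanging round flask on the press-to-run mixer

### The arm

A 6-joint arm with a two-finger parallel gripper is mounted at the origin on the work surface. World frame = base frame: x ahead of the robot, y to its left, z up, the work surface at z = 0. Lengths are in mm, angles in rad, forces in N, time in s.
With the tool pointing down it reaches from about 150 to 775 mm from the base axis. Payload 6.1 kg.
Tool frame: the origin (TCP) lies midway between the tips of the shut fingers; the grasp point (between the pads) lies robot.grasp_offset behind it (robot.grasp_offset is the distance from the TCP to the grasp point, in mm); x points along the fingers, z is the direction in which the jaws open and shut, and the axes are right-handed (so a half turn about x gives the same grasp; the last joint's range is limited). The gripper opens to 85 mm and grips with 20 to 120 N. Pads are 22 mm wide; open, the fingers measure 114 mm over their backs; the gripper's body (76 mm by 85 mm) begins 54 mm behind the grasp point. The pads swing forward as they close: fully open they stand 13 mm farther back than shut.
Start: joints at [-1.296, 0.126, -0.04, 1.405, 0, 1.571], TCP at [142.455, -505.287, 231.295] pointing down, gripper open.
Joint ranges: [-2.72, 2.72], [-0.95, 1.95], [-1.27, 1.35], [-1.78, 2.02], [-1.46, 1.47], [-3.14, 3.14]. Speed limits (rad/s): [2.39, 2.39, 3.01, 3.14, 3.14, 3.14].

### API

Orientations are given as a 3x3 rotation matrix whose columns are the frame's x, y, z axes.
In Python, from rig import robot gives the robot as it stands. The module is installed in compiled form; this text tells all that it offers.
- The arm moves only by the shell command python3 -m pendant 'ROWS' [FORCE]. ROWS is JSON, a list of rows, each a list of 3 entries, a list of its own where there are three numbers: the closure, from 0 (fully open) to 1 (shut), then the shift along the tool's x, y, z in mm, then the turn, a rotation vector about the tool's x, y, z in degrees. In form: [[jaw, [x, y, z], [rx, ry, rz]], ...]. A call has 1 to 10 rows; each row is the pose to reach, as a shift and turn from the pose commanded when the call began, along the tool's axes at that moment; what a row does not reach only later rows make up. A row lasts 1/10 s, in which the tool goes at most 50 mm and 8.59 degrees, less where a joint would pass 70% of its speed; a pose out of reach is approached as far as the arm can. A call with a gripper value outside its range is refused whole. The fingers move at their own pace and stop on an object; FORCE is the grip in N (left out, the last holds). Time passes only in rows, so rows that repeat a pose let the fingers close. It gives the time, the measured TCP pose, the force and the opening at its end, in the units of the state.
- robot.get_state(): the state, without advancing time (a new reading comes with each control period).
- robot.read_camera(name): name is "scene" or "top" or "wrist"; returns a dict with "frame" (400x640x3 uint8, blue, green, red), "mtx" (3x3 intrinsics, pixels), "origin" and "attitude" of the camera in the world; the wrist camera has in their place "mount" (4x4, takes a point from camera to tool coordinates, whose origin is the TCP and whose axes are the tool frame's). Camera axes: x right, y down, z forward; pixel columns grow to the right and rows downward; lengths in mm; the calibration is good to about 2 mm. The wrist camera is an equidistant fisheye: a pixel r from the principal point sees the ray r / f radians off the axis. A picture is of the moment at which its call begins: read the wrist's pose just before it. There is no depth.
- robot.close_job(): hands the job in, once; it reports no verdict.
The state is a dict: "clock": time; "joint_pos": joint angles; "joint_velocities": joint speeds; "joint_torque": joint torques, N m; "tool_pos": TCP position; "eef_rot": TCP orientation; "ft_force": force on the tool from outside, world axes, zero at the start; "moment": the same for the moment, N m; "gripper_width": finger opening in mm.
Only numpy, scipy, OpenCV 4.12 (cv2) and the standard library are available. Lean on these libraries where they do the work, as an engineer would, in place of code of your own. Each camera call takes 0.05 s, during which the arm holds its last target.

### The job

Take the round-bottomed flask, not the conical one, off the rack: lift it clear of the turned-up fork ends and draw it out. Then set it upright in the rubber ring of the press-to-run mixer and push it down well against the spring, so that the mixer runs for at least three seconds, and finish like that, still holding the flask pressed down. It is glass: keep it upright, do not ram it into the mixer, push only through the flask, and leave the other flask, the bottle, the jar and the carton where they are.

Things in the scene. Friction and masses are not known exactly. Their poses are not given: they have to be found in the camera images.
- rack: Fixed flask rack, left or right of the mixer: grey foot plate 150 x 250 x 10 mm, two 10 mm upright rods at local x +55, y +-110 mm, joined by a cross bar 200 mm up. From the bar two wire forks reach level towards local -x (their open ends, facing the robot), at local y +70 and -70 mm; a flask hangs on each by its cap. Origin: centre of the foot's underside; z up.
- fork_left (a point): Seat of the fork at the rack's local y +70 mm (local x -15 mm): midway between the prongs, level with their tops, 202.5 mm above the table; the underside of a hanging flask's cap rests here. Prongs 5 mm thick, free gap 31 mm. 25 to 35 mm in front of the seat (rack's -x) the prong ends turn up, 8 mm higher than the prongs.
- fork_right (a point): The same seat on the other fork, at the rack's local y -70 mm. Either fork may hold the round flask.
- round_flask: Flask to mix: amber glass, ball 68 mm, straight neck 23 mm, grey ribbed screw cap 44 mm in diameter, 34 mm tall (grip this from above). Height 128 mm, cap underside 94 mm above the bottom, about 0.22 kg. Origin: lowest point of the ball; z up the neck. The ball cannot pass up through the fork: raise it 10 to 22 mm, draw it 80 mm or more out along the rack's -x, only then lift away.
- conical_flask: The other flask, hanging on the rack's other fork, to be left there: amber glass, conical, base 70 mm in diameter, with the same neck, cap and height. Origin: centre of its underside; z up.
- mixer: Fixed press-to-run mixer: white housing 120 mm wide (y), local x -100 to +75 mm, flat top 72 mm high, sloping panel with dial and rocker switch (already set) at the -x end. The sprung ring cradle stands on top, centred on the origin. Origin: on the table below the ring's axis; z up.
- cradle_ring (a point): Centre of the top rim of the mixer's black rubber ring: outer diameter 76 mm, hole 58 mm, 16 mm high, on a metal disc 21 mm below the rim. 125 mm above the table when not pressed; moves down with the ring. The seated round flask has its lowest point 16 mm below this point.
- cradle (a joint): Travel of the sprung ring straight down, in m: 0 up at rest, 0.012 at the bottom stop. The spring begins to give at about 4 N and takes about 10 N to go all the way. The mixer runs while this is above 0.007. It springs back when let go.
- brown_bottle: Small brown glass bottle with white cap, 48 mm in diameter, 85 mm tall, standing on the table in front. Leave it alone. Origin: centre of its underside.
- tablet_jar: White plastic tablet jar, 60 mm in diameter, 78 mm tall, on the table at the far side. Leave it alone. Origin: centre of its underside.
- carton: Small white medicine carton, 50 x 100 x 45 mm, on the table at the far side. Leave it alone. Origin: centre of its underside.
There are look-alikes about, which are no part of the job. Leave any blue, purple or yellow look-alike of the round_flask alone.

How it is judged:
By the outcome, as a careful person would: the job done as asked, in the order asked, and still so for the second after the job is handed in, while the arm keeps its last pose, push and grip.
It also fails if it takes over 58 s, if anything falls off the work surface, if the arm or the gripper's body presses on something with over 40 N, if the wrist force passes 120 N, or if a joint passes its speed limit or range.

## Working session

There is one attempt and no reset: what is moved stays moved. The work goes in short steps, Python scripts to look and compute and a shell command to move; the robot and the scene stay as the last step left them, time stands still between calls to the robot, and variables do not carry over. Pictures are saved under pics/ and viewed, and the job is handed in when it is done.

```bash
mkdir -p pics; python3 - <<'E'
from rig import robot
import cv2
s=robot.get_state();print(s);print(robot.grasp_offset)
for n in ["scene","top","wrist"]:
    c=robot.read_camera(n);cv2.imwrite(f"pics/{n}0.png",c["frame"]);print({k:v for k,v in c.items() if k!="frame"})
E
```

```text
{'clock': 0.0, 'joint_pos': array([-1.29600626e+00,  1.26401017e-01, -4.05709300e-02,  1.40540342e+00,
        3.19166914e-05,  1.57081342e+00]), 'joint_velocities': array([-1.22573267e-04, -2.44449964e-03,  6.00627069e-04, -6.37068443e-04,
       -1.19501144e-05,  7.38903962e-04]), 'joint_torque': array([ 2.18227695e-03, -4.35916400e+01,  3.52922595e+01,  1.72686693e-02,
        2.54493052e-04, -5.92654725e-07]), 'tool_pos': array([ 142.35889786, -504.9237281 ,  230.53441739]), 'eef_rot': array([[-3.97746319e-04,  9.62486834e-01,  2.71328099e-01],
       [ 1.52846233e-03,  2.71328388e-01, -9.62485620e-01],
       [-9.99998753e-01,  3.18896654e-05, -1.57904474e-03]]), 'ft_force': array([ 0.09673527,  0.48013975, -0.52865319]), 'moment': array([-0.00729384,  0.02158266,  0.05093142]), 'gripper_width': 85.30605713742726}
18.700000000000003
{'mtx': array([[449.95969285,   0.        , 319.75236081],
       [  0.        , 449.95969285, 197.06074771],
       [  0.        ,   0.        ,   1.        ]]), 'origin': array([1163.31669931,  670.68596485,  944.06037283]), 'attitude': array([[-0.
[... 333 characters left out ...]
5.41409279, 1056.95465089]), 'attitude': array([[-0.01606198, -0.9921095 ,  0.12434126],
       [-0.9998692 ,  0.01570121, -0.00388091],
       [ 0.00189798, -0.12438733, -0.99223192]])}
{'mtx': array([[309.70691629,   0.        , 313.86218773],
       [  0.        , 309.70691629, 195.40746078],
       [  0.        ,   0.        ,   1.        ]]), 'mount': array([[ 1.91040369e-04, -2.89263212e-01,  9.57249580e-01,
        -1.43353749e+02],
       [-2.95086690e-04, -9.57249572e-01, -2.89263151e-01,
         7.35631721e+01],
       [ 9.99999938e-01, -2.27210671e-04, -2.68231035e-04,
        -6.17758402e-01],
       [ 0.00000000e+00,  0.00000000e+00,  0.00000000e+00,
         1.00000000e+00]])}
```

View pics/scene0.png

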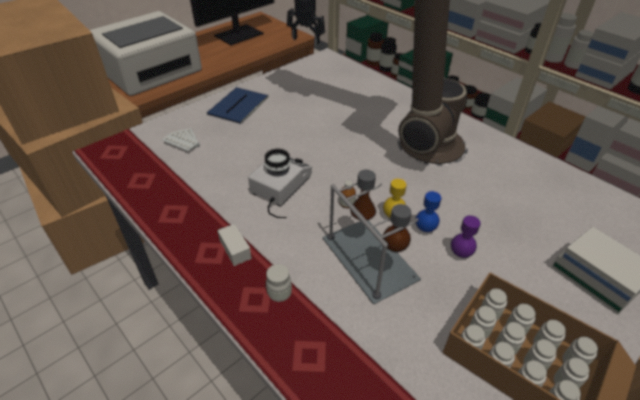

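View pics/top0.png

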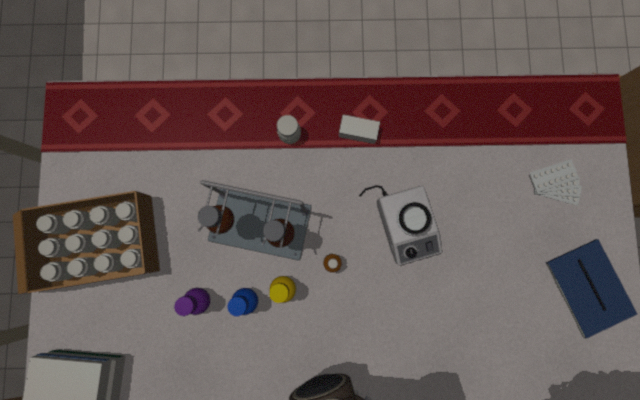

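View pics/wrist0.png

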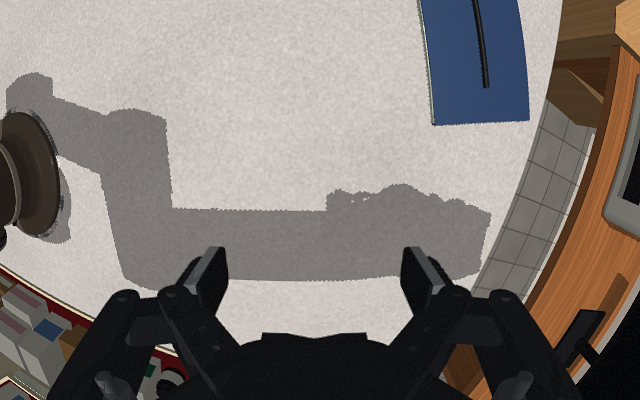

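```bash
python3 - <<'E'
import cv2
a=cv2.imread("pics/scene0.png");b=cv2.imread("pics/top0.png")
cv2.imwrite("pics/s1.png",cv2.resize(a[140:310,230:430],None,fx=4,fy=3.5,interpolation=cv2.INTER_CUBIC)[:600])
cv2.imwrite("pics/t1.png",cv2.resize(b[170:270,180:330],None,fx=5,fy=5,interpolation=cv2.INTER_CUBIC))
cv2.imwrite("pics/t2.png",cv2.resize(b[170:270,340:460],None,fx=5,fy=5,interpolation=cv2.INTER_CUBIC))
E
```

```text
(no output)
```

View pics/s1.png

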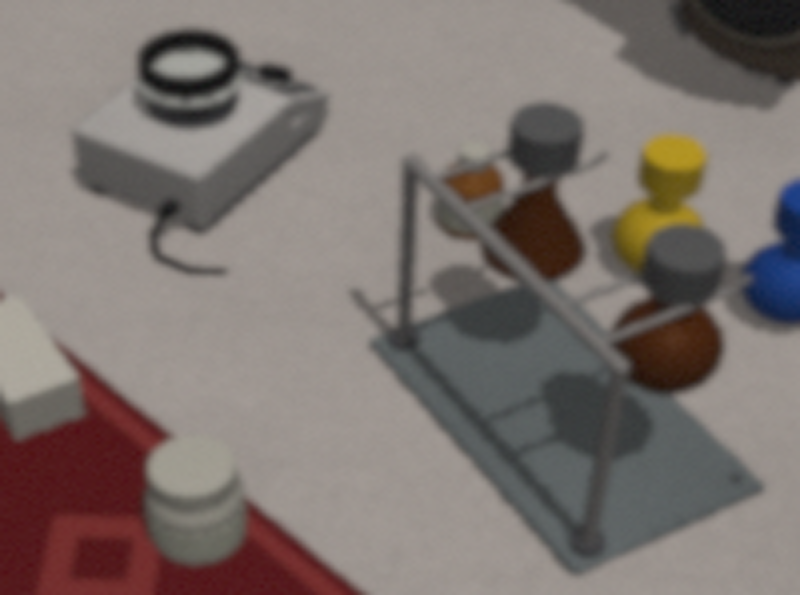

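View pics/t1.png

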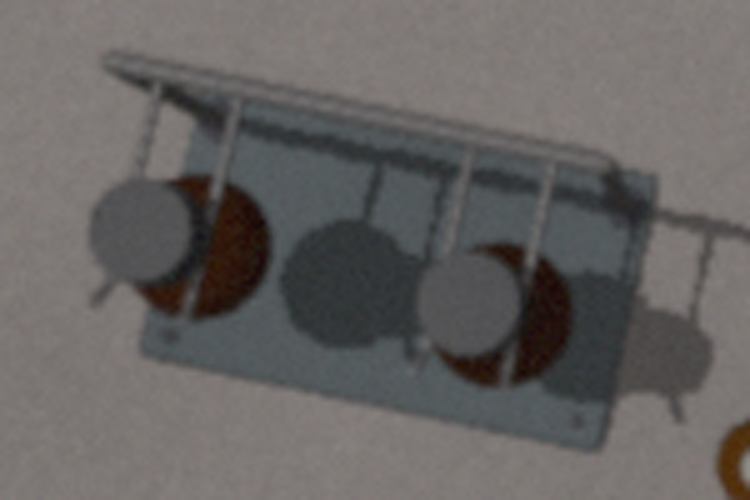

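View pics/t2.png

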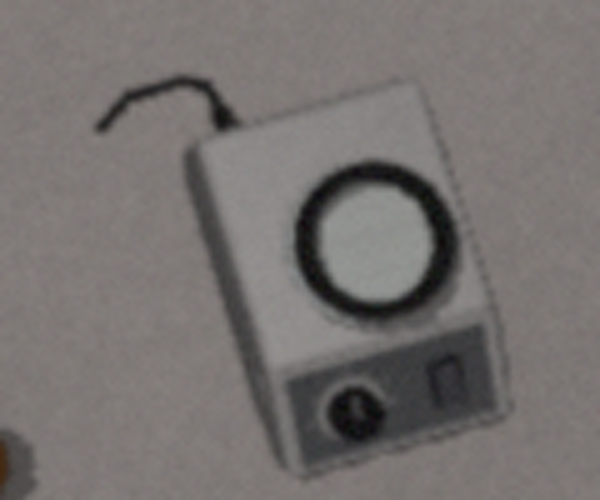

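```bash
cat > h.py <<'E'
from rig import robot
import numpy as np
T=dict(K=np.array([[395.98420111,0,323.14012643],[0,395.98420111,199.16005073],[0,0,1]]),o=np.array([471.59625363,35.41409279,1056.95465089]),R=np.array([[-0.01606198,-0.9921095,0.12434126],[-0.9998692,0.01570121,-0.00388091],[0.00189798,-0.12438733,-0.99223192]]))
S=dict(K=np.array([[449.95969285,0,319.75236081],[0,449.95969285,197.06074771],[0,0,1]]),o=np.array([1163.31669931,670.68596485,944.06037283]),R=np.array([[-0.73486299,0.46005375,-0.49832413],[0.67816858,0.50709561,-0.53192238],[0.0079851,-0.72883784,-0.68463979]]))
def at(c,u,v,z):
    d=c['R']@np.linalg.solve(c['K'],[u,v,1]);return (c['o']+d*(z-c['o'][2])/d[2])
def px(c,p):
    q=c['K']@(c['R'].T@(np.array(p)-c['o']));return q[:2]/q[2]
E
python3 - <<'E'
from h import *
t=lambda x,y:(x/5+180-.4,y/5+170-.4)
u=lambda x,y:(x/5+340-.4,y/5+170-.4)
s=lambda x,y:(x/4+230-.4,y/3.5+140-.4)
P=lambda *a:print(*[np.round(i,1) for i in a])
P('cap',at(T,*t(140,230),236.5),at(S,*s(685,249),236.5))
P('con',at(T,*t(468,303),236.5),at(S,*s(546,124),236.5))
P('ring',at(T,*u(377,241),125),at(S,*s(189,62),125))
c=[at(T,*t(*q),10) for q in [(143,352),(600,449),(655,175),(204,98)]]
P(*c)
d=c[0]-c[1];P(np.degrees(np.arctan2(-d[0],d[1])),np.linalg.norm(d))
d=c[3]-c[2];P(np.degrees(np.arctan2(-d[0],d[1])),np.linalg.norm(d))
# bar
for q in [(105,60),(605,160)]: P('bar',at(T,*t(*q),205))
h=[at(T,*u(*q),72) for q in [(190,150),(405,82),(500,410)]];P('mix',*h)
P('bottle',at(T,333,262,85)); P('yellow',at(T,281,291,128),'blue',at(T,239,304,128))
E
```

```text
Traceback (most recent call last):
numpy._core._exceptions._UFuncNoLoopError: ufunc 'multiply' did not contain a loop with signature matching types (dtype('<U3'), dtype('float64')) -> None
```

```bash
python3 - <<'E'
from h import *
t=lambda x,y:(x/5+180-.4,y/5+170-.4)
u=lambda x,y:(x/5+340-.4,y/5+170-.4)
s=lambda x,y:(x/4+230-.4,y/3.5+140-.4)
P=lambda *a:print(*[i if isinstance(i,str) else np.round(i,1) for i in a])
P('cap',at(T,*t(140,230),236.5),at(S,*s(685,249),236.5))
P('con',at(T,*t(468,303),236.5),at(S,*s(546,124),236.5))
P('ring',at(T,*u(377,241),125),at(S,*s(189,62),125))
c=[at(T,*t(*q),10) for q in [(143,352),(600,449),(655,175),(204,98)]]
P(*c)
d=c[0]-c[1];P(np.degrees(np.arctan2(-d[0],d[1])),np.linalg.norm(d))
d=c[3]-c[2];P(np.degrees(np.arctan2(-d[0],d[1])),np.linalg.norm(d))
for q in [(105,60),(605,160)]: P('bar',at(T,*t(*q),205))
h=[at(T,*u(*q),72) for q in [(190,150),(405,82),(500,410)]];P('mix',*h)
P('bottle',at(T,333,262,85)); P('yellow',at(T,281,291,128),'blue',at(T,239,304,128))
E
```

```text
cap [543.8 272.6 236.5] [544.6 275.2 236.5]
con [511.4 136.5 236.5] [512.1 139.1 236.5]
ring [ 540.6 -184.2  125. ] [ 544.9 -175.2  125. ]
[499.4 335.2  10. ] [445.1  95.4  10. ] [588.7  64.9  10. ] [634.  305.3  10. ]
-12.8 245.9
-10.6 244.7
bar [621.1 298.5 205. ]
bar [573.8  81.  205. ]
mix [ 591.8 -104.9   72. ] [ 624.5 -214.4   72. ] [ 460.1 -253.6   72. ]
bottle [439.4  10.2  85. ]
yellow [377. 132. 128.] blue [349.4 228.1 128. ]
```

```bash
python3 -m pendant '[[0,[-20,20,-12],[-4,0,0]],[0,[-40,58,-33],[-12,0,0]],[0,[-60,98,-56],[-20,0,0]],[0,[-75,140,-80],[-28,0,0]],[0,[-90,182,-104],[-36,0,0]],[0,[-99,224,-128],[-44,0,0]],[0,[-99,266,-152],[-52,0,0]],[0,[-99,308,-177],[-60,0,0]],[0,[-99,350,-201],[-68,0,0]],[0,[-99,382,-220],[-76,0,0]]]'
cat > snap.py <<'E'
import sys,cv2
from h import *
n=sys.argv[1]
s=robot.get_state();c=robot.read_camera("wrist");cv2.imwrite(f"pics/{n}.png",c["frame"])
np.savez(f"pics/{n}.npz",p=s["tool_pos"],R=s["eef_rot"],K=c["mtx"],M=c["mount"])
print(s["clock"],s["tool_pos"].round(1),s["eef_rot"].round(3).tolist(),s["ft_force"].round(1),s["gripper_width"],s["joint_pos"].round(2))
E
cat >> h.py <<'E'
def wray(n,u,v):
    d=np.load(f"pics/{n}.npz");K=d['K'];a=(u-K[0,2])/K[0,0];b=(v-K[1,2])/K[1,1];r=np.hypot(a,b)
    c=np.array([a/r*np.sin(r),b/r*np.sin(r),np.cos(r)]) if r>0 else np.array([0,0,1.])
    M=d['M'];return d['p']+d['R']@M[:3,3],d['R']@M[:3,:3]@c
def wat(n,u,v,z):
    o,d=wray(n,u,v);return o+d*(z-o[2])/d[2]
E
python3 snap.py w1
```

```text
clock: 1.15
tool_pos: [451.8, -187.7, 330.0]
eef_rot: [[-0.0, -0.038, 0.999], [0.0, 0.999, 0.038], [-1.0, 0.0, -0.0]]
ft_force: [-0.1, -0.9, -1.5]
gripper_width: 85.4
1.15 [ 451.8 -187.7  330. ] [[-0.0, -0.038, 0.999], [0.0, 0.999, 0.038], [-1.0, 0.0, -0.0]] [-0.1 -0.9 -1.5] 85.43007639677022 [-0.39  0.08  0.13  1.62  0.    1.14]
```

View pics/w1.png

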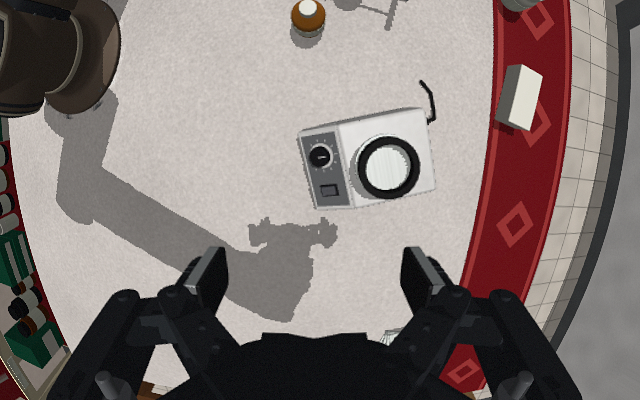

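```bash
python3 - <<'E'
import cv2
from h import *
a=cv2.imread("pics/w1.png");cv2.imwrite("pics/w1c.png",cv2.resize(a[115:215,330:450],None,fx=5,fy=5,interpolation=cv2.INTER_CUBIC))
print(wat("w1",388,167,125))
E
```

```text
[ 537.89363653 -180.60817255  125.        ]
```

View pics/w1c.png

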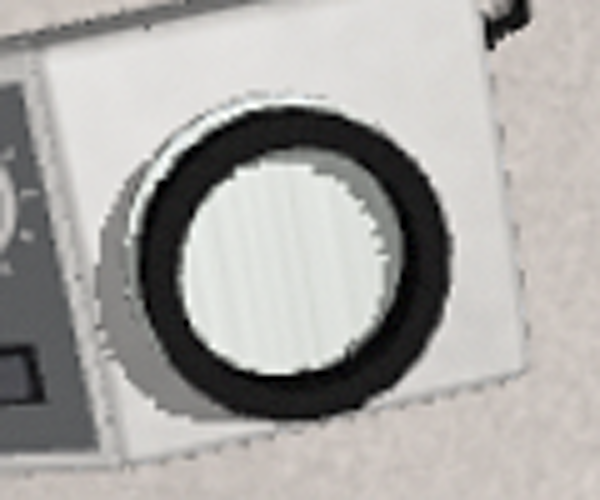

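```bash
python3 -m pendant '[[0,[0,45,3],[-7,0,0]],[0,[0,94,6],[-15,0,0]],[0,[0,143,9],[-23,0,0]],[0,[0,192,12],[-31,0,0]],[0,[0,241,15],[-39,0,0]],[0,[0,290,18],[-47,0,0]],[0,[0,339,21],[-55,0,0]],[0,[0,388,24],[-63,0,0]],[0,[0,437,26],[-71,0,0]],[0,[0,479,28],[-75,0,0]]]'
python3 snap.py w2
```

```text
clock: 2.2
tool_pos: [463.3, 292.1, 329.9]
eef_rot: [[-0.0, -0.975, 0.224], [-0.0, 0.224, 0.975], [-1.0, 0.0, -0.0]]
ft_force: [0.4, -1.1, 0.5]
gripper_width: 85.3
2.2 [463.3 292.1 329.9] [[-0.0, -0.975, 0.224], [-0.0, 0.224, 0.975], [-1.0, 0.0, -0.0]] [ 0.4 -1.1  0.5] 85.34299484795176 [0.56 0.19 0.26 1.64 0.   0.79]
```

View pics/w2.png

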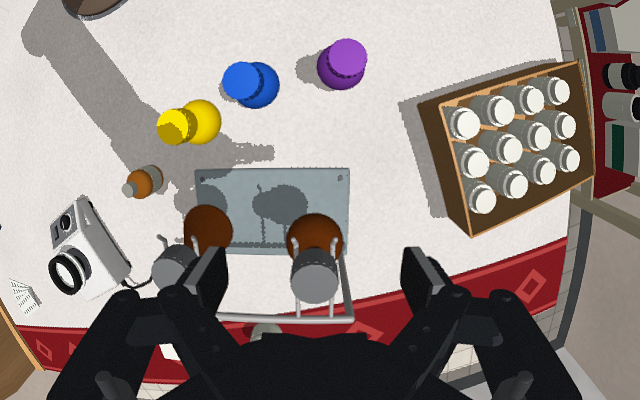

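```bash
python3 - <<'E'
import cv2
from h import *
a=cv2.imread("pics/w2.png");cv2.imwrite("pics/w2c.png",cv2.resize(a[200:330,250:370],None,fx=4.5,fy=4.5,interpolation=cv2.INTER_CUBIC))
for q in [(195,171),(349,168)]: print(wat("w2",*q,10))
E
```

```text
[444.59327028 100.79908428  10.        ]
[496.74351954 340.08756502  10.        ]
```

View pics/w2c.png

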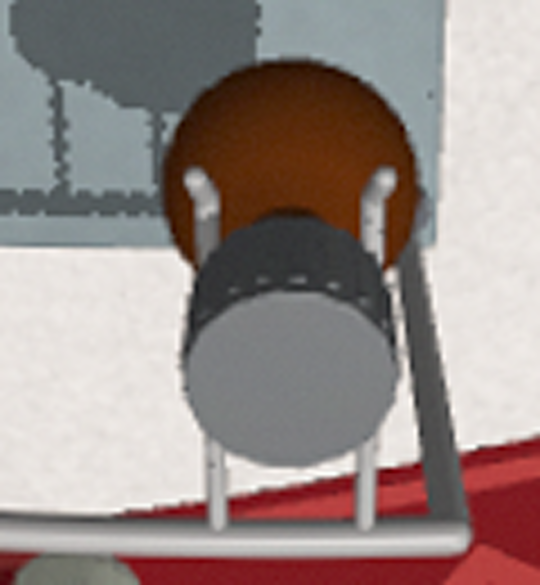

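```bash
python3 - <<'E'
from h import *
f=lambda x,y:(x/4.5+250-.4,y/4.5+200-.4)
cap=wat("w2",*f(291,378),236.5)
a=wat("w2",*f(196,176),210);b=wat("w2",*f(384,178),210)
print(cap,a,b,(a+b)/2,np.linalg.norm(a-b))
d=b-a;print(np.degrees(np.arctan2(-d[0],d[1])))
v=cap-(a+b)/2;print(v,np.degrees(np.arctan2(v[1],v[0])))
d=np.load("pics/w2.npz")
print("tool delta",d['R'].T@(cap-d['p']))
E
```

```text
[541.76223785 274.88462685 236.5       ] [505.51127675 262.99365244 210.        ] [514.72743071 300.95958971 210.        ] [510.11935373 281.97662108 210.        ] 39.068528078947196
-13.6445118771633
[31.64288412 -7.09199423 26.5       ] -12.632713073885233
tool delta [ 93.37025848 -80.3257993    0.83392717]
```

```bash
python3 -m pendant '[[0,[0,-25,0],[0,0,0]],[0,[0,-55,0],[0,0,0]],[0,[10,-78,0.5],[0,0,0]],[0,[35,-81.5,0.5],[0,0,0]],[0,[60,-81.5,0.5],[0,0,0]],[0,[60,-81.5,0.5],[0,0,0]],[0,[60,-81.5,0.5],[0,0,0]]]'
python3 snap.py w3
python3 - <<'E'
import cv2
a=cv2.imread("pics/w3.png");cv2.imwrite("pics/w3c.png",cv2.resize(a[160:400,170:470],None,fx=2.5,fy=2.5))
E
```

```text
clock: 2.95
tool_pos: [542.9, 271.3, 270.4]
eef_rot: [[-0.001, -0.973, 0.229], [-0.001, 0.229, 0.973], [-1.0, 0.001, -0.001]]
ft_force: [0.1, 0.6, 1.0]
gripper_width: 85.6
2.95 [542.9 271.3 270.4] [[-0.001, -0.973, 0.229], [-0.001, 0.229, 0.973], [-1.0, 0.001, -0.001]] [0.1 0.6 1. ] 85.56315420441342 [ 0.46  0.29  0.25  1.53 -0.    0.69]
```

View pics/w3c.png

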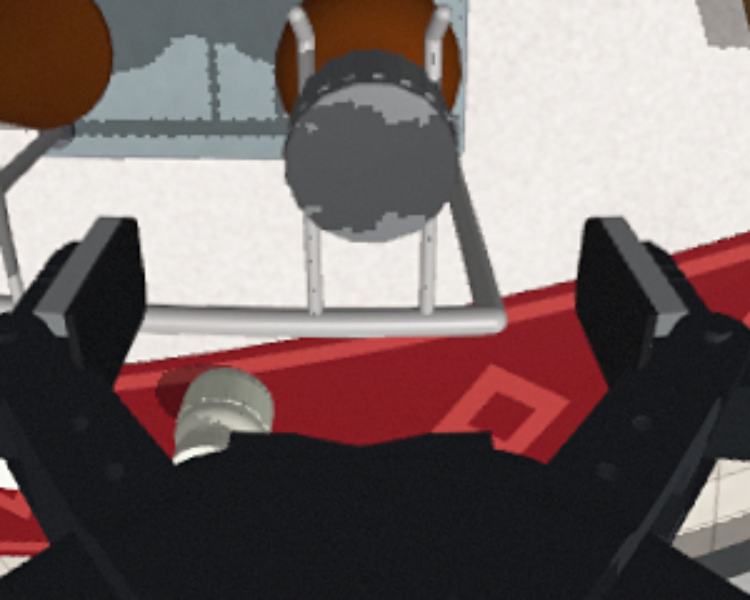

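```bash
python3 - <<'E'
from h import *
c=wat("w3",371/2.5+169.7,162/2.5+159.7,236.5);d=np.load("pics/w3.npz");print(c,d['R'].T@(c-d['p']))
E
```

```text
[541.83081648 274.66959113 236.5       ] [33.86048406  1.82206997  3.09957668]
```

```bash
python3 -m pendant '[[0,[15,1,2.5],[0,0,0]],[0,[35,1,2.5],[0,0,0]],[0,[55,1,2.5],[0,0,0]],[0,[65,1,2.5],[0,0,0]],[0,[65,1,2.5],[0,0,0]],[0.3,[65,1,2.5],[0,0,0]],[0.6,[65,1,2.5],[0,0,0]],[1,[65,1,2.5],[0,0,0]],[1,[65,1,2.5],[0,0,0]],[1,[65,1,2.5],[0,0,0]]]' 50
python3 -m pendant '[[1,[0,0,0],[0,0,0]],[1,[0,0,0],[0,0,0]],[1,[0,0,0],[0,0,0]]]'
python3 snap.py w4
python3 - <<'E'
import cv2
a=cv2.imread("pics/w4.png");cv2.imwrite("pics/w4c.png",cv2.resize(a[160:400,170:470],None,fx=2.5,fy=2.5))
E
```

```text
clock: 4.0
tool_pos: [543.4, 274.5, 206.7]
eef_rot: [[0.002, -0.973, 0.229], [0.001, 0.229, 0.973], [-1.0, -0.002, 0.002]]
ft_force: [-0.9, 0.1, 5.2]
gripper_width: 42.1
clock: 4.3
tool_pos: [543.4, 274.5, 206.7]
eef_rot: [[0.002, -0.973, 0.229], [0.001, 0.229, 0.973], [-1.0, -0.002, 0.002]]
ft_force: [-0.6, -0.0, 4.9]
gripper_width: 42.8
4.3 [543.4 274.5 206.7] [[0.002, -0.973, 0.229], [0.001, 0.229, 0.973], [-1.0, -0.002, 0.002]] [-0.6 -0.   4.9] 42.80332144543404 [0.47 0.29 0.1  1.39 0.   0.7 ]
```

View pics/w4c.png

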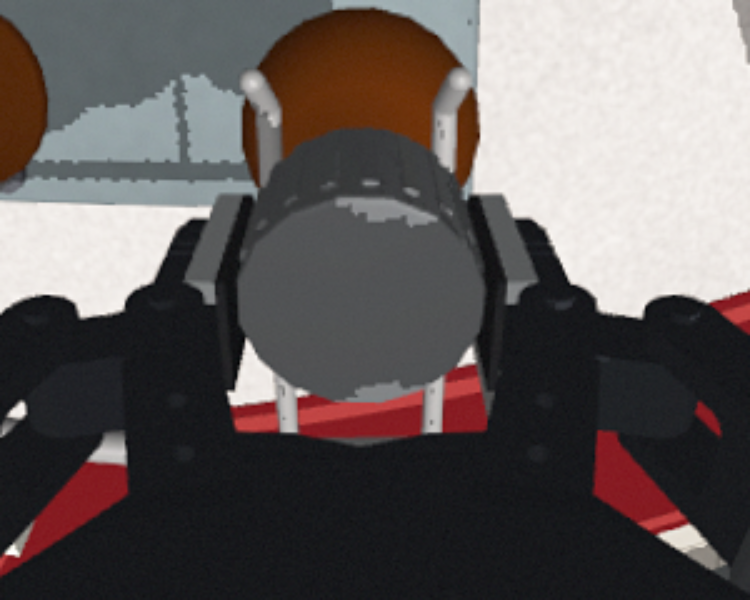

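```bash
python3 -m pendant '[[1,[-4,0,0],[0,0,0]],[1,[-9,0,0],[0,0,0]],[1,[-15,0,0],[0,0,0]],[1,[-15,0,0],[0,0,0]],[1,[-15,0,0],[0,0,0]]]'
python3 snap.py w5
python3 - <<'E'
import cv2
from h import *
c=robot.read_camera("scene");a=c["frame"];cv2.imwrite("pics/s5.png",cv2.resize(a[140:310,310:430],None,fx=4,fy=3.5,interpolation=cv2.INTER_CUBIC))
a=cv2.imread("pics/w5.png");cv2.imwrite("pics/w5c.png",cv2.resize(a[160:400,170:470],None,fx=2.5,fy=2.5))
E
```

```text
clock: 4.85
tool_pos: [543.0, 274.2, 220.3]
eef_rot: [[0.0, -0.973, 0.229], [0.0, 0.229, 0.973], [-1.0, -0.0, 0.0]]
ft_force: [-0.1, 0.5, -1.7]
gripper_width: 42.9
4.85 [543.  274.2 220.3] [[0.0, -0.973, 0.229], [0.0, 0.229, 0.973], [-1.0, -0.0, 0.0]] [-0.1  0.5 -1.7] 42.915392533561985 [0.47 0.29 0.14 1.42 0.   0.7 ]
```

View pics/w5c.png

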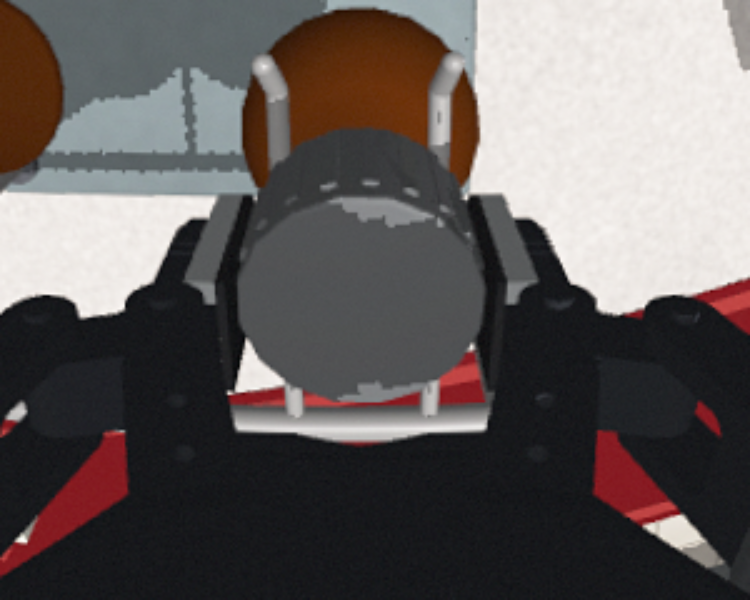

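View pics/s5.png

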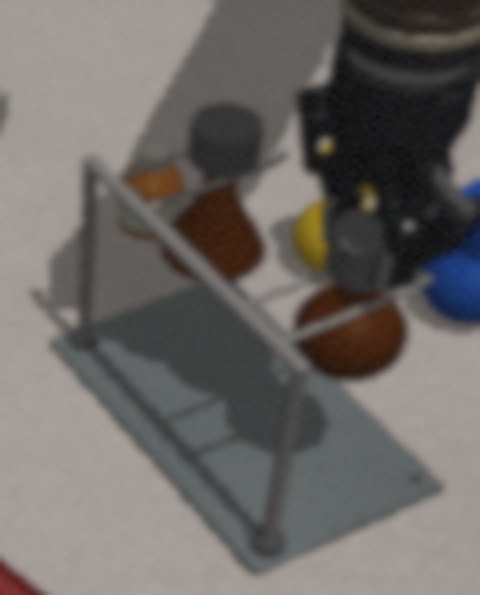

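```bash
python3 -m pendant '[[1,[0,6,0],[0,0,0]],[1,[0,18,0],[0,0,0]],[1,[0,32,0],[0,0,0]],[1,[0,46,0],[0,0,0]],[1,[0,60,0],[0,0,0]],[1,[0,74,0],[0,0,0]],[1,[0,86,0],[0,0,0]],[1,[0,92,0],[0,0,0]],[1,[0,92,0],[0,0,0]]]'
python3 snap.py w6
```

```text
clock: 5.85
tool_pos: [452.5, 295.6, 220.6]
eef_rot: [[0.0, -0.974, 0.228], [0.0, 0.228, 0.974], [-1.0, -0.0, 0.0]]
ft_force: [0.2, -0.1, -2.0]
gripper_width: 42.6
5.85 [452.5 295.6 220.6] [[0.0, -0.974, 0.228], [0.0, 0.228, 0.974], [-1.0, -0.0, 0.0]] [ 0.2 -0.1 -2. ] 42.60469295790196 [ 0.58  0.15 -0.03  1.39 -0.    0.81]
```

View pics/w6.png

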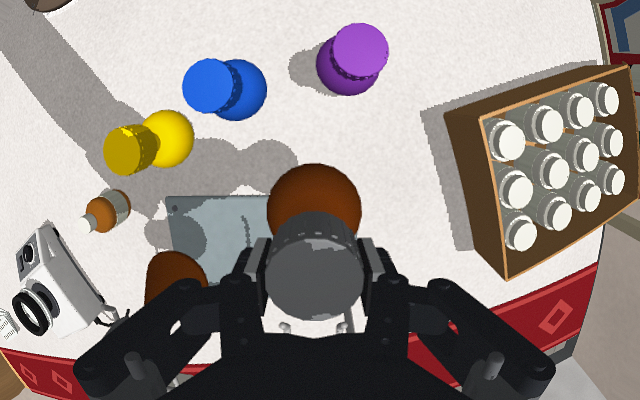

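```bash
python3 -m pendant '[[1,[-15,0,0],[0,0,0]],[1,[-45,0,0],[0,0,0]],[1,[-80,0,0],[0,0,0]],[1,[-115,0,0],[0,0,0]],[1,[-140,0,0],[0,0,0]],[1,[-150,-5,-12],[0,0,0]],[1,[-150,-15,-35],[0,0,0]],[1,[-150,-30,-70],[0,0,0]],[1,[-150,-46,-106],[0,0,0]],[1,[-150,-62,-142],[0,0,0]]]'
python3 -m pendant '[[1,[0,-16,-36],[0,0,0]],[1,[0,-32,-73],[0,0,0]],[1,[0,-48,-110],[0,0,0]],[1,[0,-64,-147],[0,0,0]],[1,[0,-80,-184],[0,0,0]],[1,[0,-96,-220],[0,0,0]],[1,[0,-112,-256],[0,0,0]],[1,[0,-124,-285],[0,0,0]],[1,[0,-130,-298],[0,0,0]],[1,[0,-132,-302],[0,0,0]]]'
python3 -m pendant '[[1,[0,0,0],[0,0,0]],[1,[0,0,0],[0,0,0]]]'
python3 snap.py w7
python3 - <<'E'
import cv2
a=cv2.imread("pics/w7.png");cv2.imwrite("pics/w7c.png",cv2.resize(a[100:340,180:480],None,fx=2.5,fy=2.5))
E
```

```text
clock: 6.9
tool_pos: [481.4, 140.7, 369.3]
eef_rot: [[-0.001, -0.973, 0.229], [-0.001, 0.229, 0.973], [-1.0, 0.001, -0.001]]
ft_force: [1.1, -0.1, -2.3]
gripper_width: 42.4
clock: 7.9
tool_pos: [540.2, -183.4, 369.0]
eef_rot: [[-0.002, -0.973, 0.232], [0.0, 0.232, 0.973], [-1.0, 0.002, 0.0]]
ft_force: [-0.1, 0.7, -2.5]
gripper_width: 42.7
clock: 8.1
tool_pos: [540.2, -180.5, 370.4]
eef_rot: [[0.0, -0.974, 0.228], [0.0, 0.228, 0.974], [-1.0, 0.0, 0.0]]
ft_force: [0.4, -0.0, -2.9]
gripper_width: 42.8
8.1 [ 540.2 -180.5  370.4] [[0.0, -0.974, 0.228], [0.0, 0.228, 0.974], [-1.0, 0.0, 0.0]] [ 0.4 -0.  -2.9] 42.758515288591646 [-0.32  0.27  0.44  1.75  0.   -0.09]
```

View pics/w7c.png

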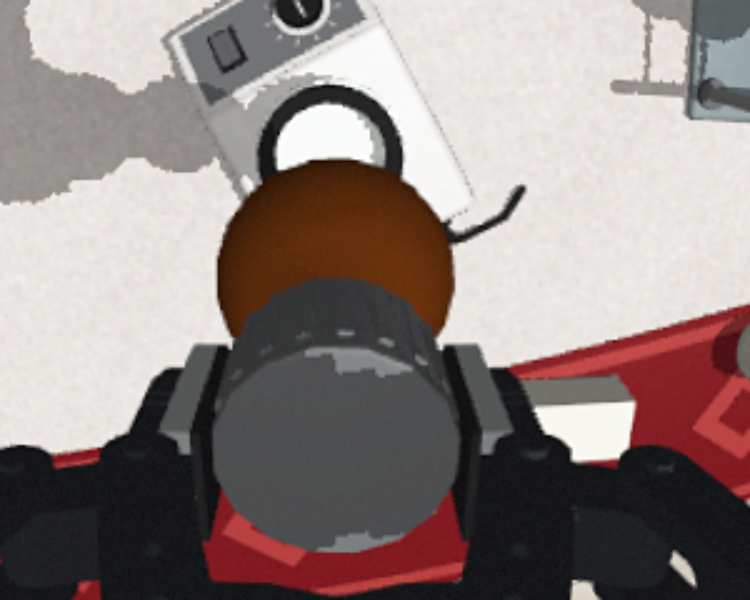

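```bash
python3 - <<'E'
from h import *
f=lambda x,y:(x/2.5+179.7,y/2.5+99.7)
d=np.load("pics/w7.npz")
for nm,q,z in [("cap",(336,449),399.9),("ball",(336.5,276),305.9),("ring",(330.5,158),125)]:
    c=wat("w7",*f(*q),z);print(nm,c.round(1),(d['R'].T@(c-d['p'])).round(1))
E
```

```text
cap [ 538.4 -179.5  399.9] [-29.5   2.1   0.6]
ball [ 540.  -179.6  305.9] [64.5  0.4  0.8]
ring [ 539.7 -182.3  125. ] [245.4   0.   -2. ]
```

```bash
python3 -m pendant '[[1,[10,0,-1],[0,0,0]],[1,[30,0,-2],[0,0,0]],[1,[55,0,-2],[0,0,0]],[1,[80,0,-2],[0,0,0]],[1,[105,0,-2],[0,0,0]],[1,[125,0,-2],[0,0,0]],[1,[136,0,-2],[0,0,0]],[1,[140,0,-2],[0,0,0]],[1,[140,0,-2],[0,0,0]]]'
python3 snap.py w8
python3 - <<'E'
import cv2
from h import *
a=cv2.imread("pics/w8.png");cv2.imwrite("pics/w8c.png",cv2.resize(a[100:340,180:480],None,fx=2.5,fy=2.5))
for n in("scene","top"):
    a=robot.read_camera(n)["frame"];cv2.imwrite(f"pics/{n}8.png",a)
    y,x=(130,220) if n=="scene" else (160,350)
    cv2.imwrite(f"pics/{n}8c.png",cv2.resize(a[y:y+110,x:x+130],None,fx=5,fy=5,interpolation=cv2.INTER_CUBIC))
E
```

```text
clock: 9.05
tool_pos: [539.9, -182.8, 230.6]
eef_rot: [[0.0, -0.974, 0.229], [-0.0, 0.229, 0.974], [-1.0, -0.0, 0.0]]
ft_force: [-0.1, -0.4, -1.6]
gripper_width: 43.2
9.05 [ 539.9 -182.8  230.6] [[0.0, -0.974, 0.229], [-0.0, 0.229, 0.974], [-1.0, -0.0, 0.0]] [-0.1 -0.4 -1.6] 43.18654437427971 [-0.33  0.21  0.06  1.42  0.   -0.1 ]
```

View pics/w8c.png

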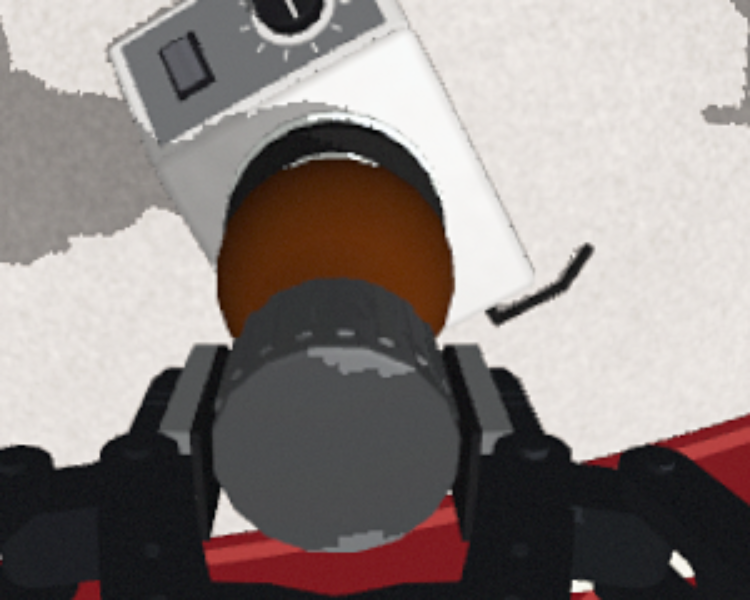

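View pics/scene8c.png

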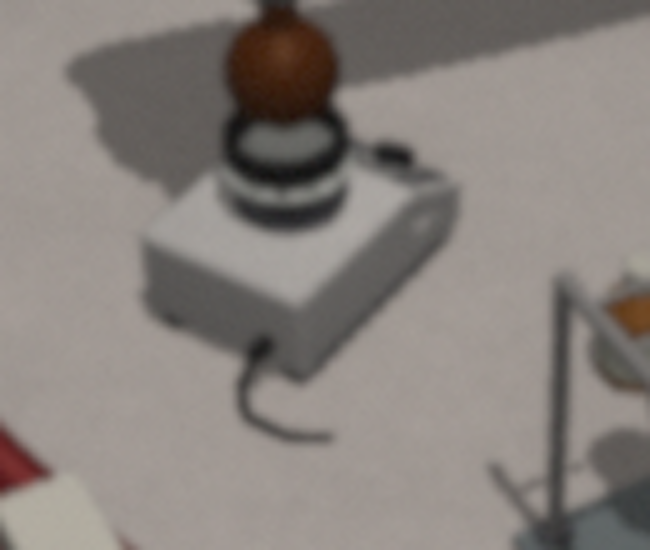

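```bash
python3 - <<'E'
from h import *
from scipy.optimize import least_squares
f=lambda x,y:np.array((x/2.5+179.7,y/2.5+99.7))
d=np.load("pics/w8.npz")
def proj(p):
    K=d['K'];q=d['R'].T@(p-d['p']);M=d['M'];c=M[:3,:3].T@(q-M[:3,3]);r=np.hypot(c[0],c[1]);th=np.arctan2(r,c[2])
    return np.array([K[0,2]+K[0,0]*th*c[0]/r,K[1,2]+K[1,1]*th*c[1]/r])
t=np.linspace(0,2*np.pi,400)
def ring(x,y,r=38,z=125): return np.array([proj(np.array([x+r*np.cos(a),y+r*np.sin(a),z])) for a in t])
def g(p):
    q=(ring(*p)-[179.7,99.7])*2.5;return [q[:,1].min()-120,q[:,0].min()-228,q[:,0].max()-443]
s=least_squares(g,[540,-182]);print(s.x,s.fun)
def ball(p):
    # silhouette of a sphere: rays tangent
    o=d['p']+d['R']@d['M'][:3,3];c=np.array([p[0],p[1],230.6-98.5+34]);v=c-o;D=np.linalg.norm(v);v/=D
    a=np.cross(v,[0,0,1.]);a/=np.linalg.norm(a);b=np.cross(v,a);R=34
    q=np.array([proj(c-v*R*R/D+R*np.sqrt(1-R*R/D/D)*(a*np.cos(k)+b*np.sin(k))) for k in t]);q=(q-[179.7,99.7])*2.5
    return [q[:,1].min()-158,q[:,0].min()-218,q[:,0].max()-455]
s=least_squares(ball,[540,-182]);print(s.x,s.fun)
E
```

```text
[ 539.04247745 -182.03338349] [ 0.40953705 -5.1941491   5.19384777]
[ 540.30620141 -182.04944887] [ 0.12954854 -1.2860999   1.28715724]
```

```bash
python3 -m pendant '[[1,[4,0.5,0],[0,0,0]],[1,[9,0.7,0],[0,0,0]],[1,[14,0.7,0],[0,0,0]],[1,[17,0.7,0],[0,0,0]],[1,[19,0.7,0],[0,0,0]],[1,[20,0.7,0],[0,0,0]],[1,[20,0.7,0],[0,0,0]]]'
python3 -m pendant '[[1,[1,0,0],[0,0,0]],[1,[2,0,0],[0,0,0]],[1,[3,0,0],[0,0,0]],[1,[4,0,0],[0,0,0]],[1,[5,0,0],[0,0,0]],[1,[5,0,0],[0,0,0]],[1,[5,0,0],[0,0,0]]]' 70
```

```text
clock: 9.9
tool_pos: [539.2, -183.1, 210.2]
eef_rot: [[-0.0, -0.973, 0.229], [0.0, 0.229, 0.973], [-1.0, 0.0, 0.0]]
ft_force: [0.3, -0.2, -2.6]
gripper_width: 42.3
clock: 10.6
tool_pos: [539.7, -183.1, 205.8]
eef_rot: [[0.001, -0.973, 0.229], [-0.0, 0.229, 0.973], [-1.0, -0.001, 0.0]]
ft_force: [2.9, 1.0, 2.7]
gripper_width: 42.3
```

```bash
python3 -m pendant '[[1,[0.5,-0.5,0],[0,0,0]],[1,[1,-1,0],[0,0,0]],[1,[2,-1,0],[0,0,0]],[1,[2,-1,0],[0,0,0]],[1,[2,-1,0],[0,0,0]]]'
```

```text
clock: 11.1
tool_pos: [540.2, -183.3, 203.3]
eef_rot: [[0.0, -0.973, 0.229], [0.0, 0.229, 0.973], [-1.0, -0.0, 0.0]]
ft_force: [2.1, 1.2, 3.1]
gripper_width: 42.5
```

```bash
python3 -m pendant '[[1,[0.5,-0.5,0.5],[0,0,0]],[1,[1,-1,0.7],[0,0,0]],[1,[2,-1.2,0.7],[0,0,0]],[1,[3,-1.2,0.7],[0,0,0]],[1,[3,-1.2,0.7],[0,0,0]],[1,[3,-1.2,0.7],[0,0,0]]]'
```

```text
clock: 11.7
tool_pos: [541.2, -183.2, 200.3]
eef_rot: [[-0.0, -0.973, 0.229], [-0.0, 0.229, 0.973], [-1.0, 0.0, -0.001]]
ft_force: [-1.5, -1.1, 5.6]
gripper_width: 41.8
```

```bash
python3 - <<'E'
from h import *
import cv2
for n in("scene","wrist"):
    a=robot.read_camera(n)["frame"]
    b=a[120:230,220:350] if n=="scene" else a[100:340,180:480]
    cv2.imwrite(f"pics/{n}9c.png",cv2.resize(b,None,fx=5 if n=="scene" else 2.5,fy=5 if n=="scene" else 2.5,interpolation=cv2.INTER_CUBIC))
E
```

```text
(no output)
```

View pics/scene9c.png

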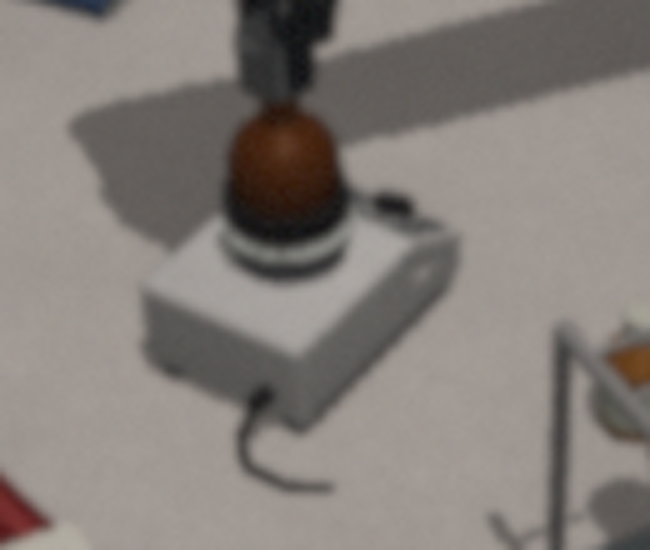

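View pics/wrist9c.png

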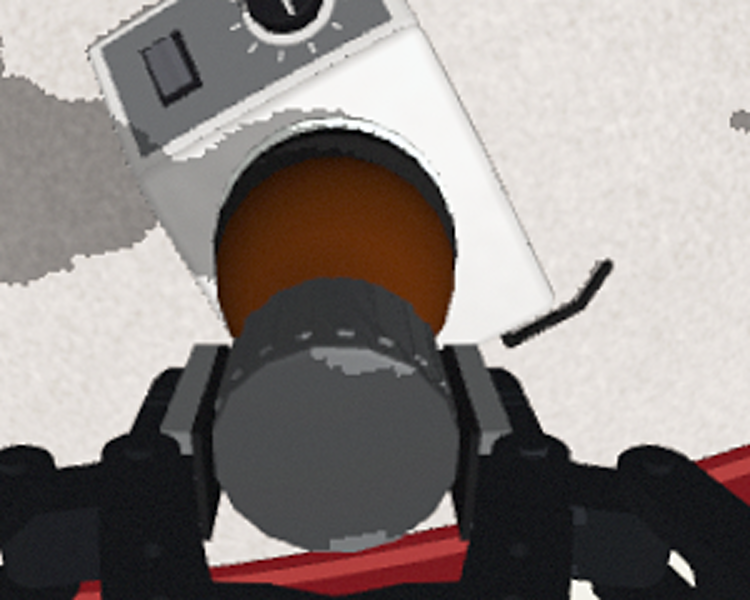

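```bash
python3 -m pendant '[[1,[0.5,0.3,0.3],[0,0,0]],[1,[1.5,0.6,0.6],[0,0,0]],[1,[2.5,0.6,0.6],[0,0,0]],[1,[3.5,0.6,0.6],[0,0,0]],[1,[3.5,0.6,0.6],[0,0,0]],[1,[3.5,0.6,0.6],[0,0,0]]]'
```

```text
clock: 12.4
tool_pos: [541.1, -182.9, 197.2]
eef_rot: [[0.001, -0.973, 0.23], [-0.002, 0.23, 0.973], [-1.0, -0.001, -0.001]]
ft_force: [-1.4, -3.1, 5.8]
gripper_width: 42.7
```

```bash
python3 -m pendant '[[1,[0.5,0.2,-0.5],[0,0,0]],[1,[1,0.5,-1],[0,0,0]],[1,[1.5,0.5,-1],[0,0,0]],[1,[2,0.5,-1],[0,0,0]],[1,[2,0.5,-1],[0,0,0]],[1,[2,0.5,-1],[0,0,0]]]'
```

```text
clock: 13.0
tool_pos: [541.0, -183.1, 195.5]
eef_rot: [[0.002, -0.973, 0.229], [-0.0, 0.229, 0.973], [-1.0, -0.002, 0.0]]
ft_force: [0.3, -0.7, 7.0]
gripper_width: 42.2
```

```bash
python3 -m pendant '[[1,[0.5,0,0],[0,0,0]],[1,[1,0,0],[0,0,0]],[1,[1.5,0,0],[0,0,0]],[1,[1.5,0,0],[0,0,0]],[1,[1.5,0,0],[0,0,0]]]'; python3 -m pendant '[[1,[0.7,0,0],[0,0,0]],[1,[0.7,0,0],[0,0,0]],[1,[0.7,0,0],[0,0,0]]]'
```

```text
clock: 13.5
tool_pos: [541.0, -183.1, 194.4]
eef_rot: [[0.002, -0.973, 0.229], [-0.0, 0.229, 0.973], [-1.0, -0.002, 0.0]]
ft_force: [-0.7, -0.5, 9.8]
gripper_width: 42.5
clock: 13.8
tool_pos: [541.1, -183.2, 194.3]
eef_rot: [[0.003, -0.973, 0.229], [-0.001, 0.229, 0.973], [-1.0, -0.003, 0.0]]
ft_force: [-1.8, 0.1, 12.2]
gripper_width: 42.2
```

```bash
for i in 1 2 3; do python3 -m pendant '[[1,[0,0,0],[0,0,0]],[1,[0,0,0],[0,0,0]],[1,[0,0,0],[0,0,0]],[1,[0,0,0],[0,0,0]],[1,[0,0,0],[0,0,0]],[1,[0,0,0],[0,0,0]],[1,[0,0,0],[0,0,0]],[1,[0,0,0],[0,0,0]],[1,[0,0,0],[0,0,0]],[1,[0,0,0],[0,0,0]]]' | grep -v eef; done
python3 snap.py w10
python3 - <<'E'
from h import *
import cv2
a=robot.read_camera("scene")["frame"];cv2.imwrite("pics/scene10.png",a)
a=robot.read_camera("top")["frame"];cv2.imwrite("pics/top10.png",a)
E
```

```text
clock: 14.8
tool_pos: [541.2, -183.1, 194.3]
ft_force: [-0.7, -0.8, 12.3]
gripper_width: 42.7
clock: 15.8
tool_pos: [541.1, -183.1, 194.3]
ft_force: [-1.5, -0.1, 11.9]
gripper_width: 42.5
clock: 16.8
tool_pos: [541.2, -183.1, 194.3]
ft_force: [-1.1, -0.7, 12.6]
gripper_width: 42.4
16.8 [ 541.2 -183.1  194.3] [[0.003, -0.973, 0.229], [-0.001, 0.229, 0.973], [-1.0, -0.003, 0.0]] [-1.1 -0.7 12.6] 42.38102680685504 [-0.33  0.21 -0.02  1.34  0.   -0.1 ]
```

View pics/w10.png

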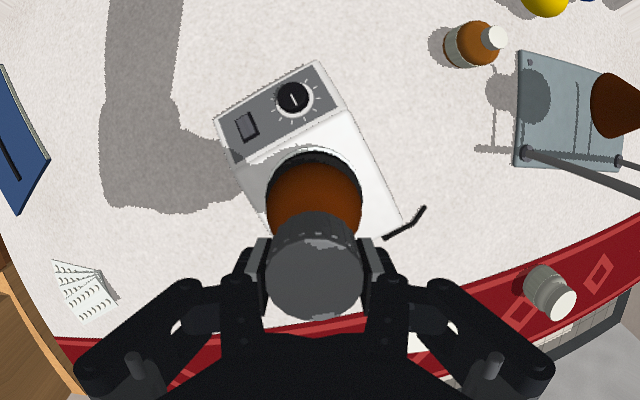

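View pics/scene10.png

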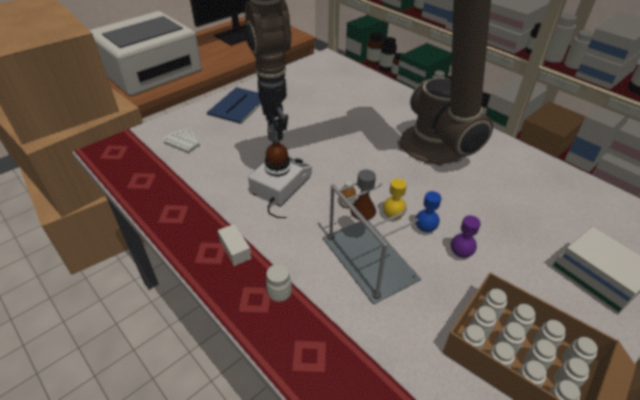

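View pics/top10.png

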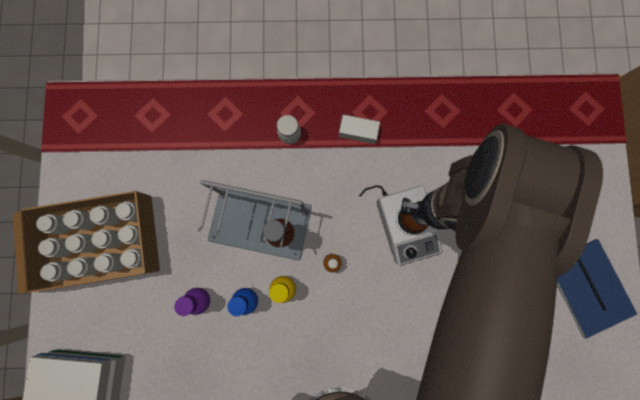

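```bash
python3 -m pendant '[[1,[0,0,0],[0,0,0]],[1,[0,0,0],[0,0,0]],[1,[0,0,0],[0,0,0]],[1,[0,0,0],[0,0,0]],[1,[0,0,0],[0,0,0]],[1,[0,0,0],[0,0,0]],[1,[0,0,0],[0,0,0]],[1,[0,0,0],[0,0,0]],[1,[0,0,0],[0,0,0]],[1,[0,0,0],[0,0,0]]]'; python3 -c "
from rig import robot
print(robot.close_job())"
```

```text
clock: 17.95
tool_pos: [541.1, -183.2, 194.3]
eef_rot: [[0.003, -0.973, 0.229], [-0.001, 0.229, 0.973], [-1.0, -0.003, 0.0]]
ft_force: [-0.5, -0.5, 12.2]
gripper_width: 42.0
the job is handed in; nothing more can be done
None
```

I took the round flask by its cap, raised it about 14 mm, drew it about 92 mm out of the fork and carried it to the mixer. It is now held upright in the ring, pressed down to what the readings show is the bottom stop. I handed the job in at 17.95 s with the gripper still holding and pushing.

- **Pressed down:** from 13.8 s to 17.95 s the tool height stayed at 194.3 mm and the upward wrist force at about 12 N. That is roughly 14 N on the ring, and the spring takes about 10 N to go all the way. I could not read the mixer running directly. I infer it from the height stopping while the force kept rising, which held for more than 4 s.
- **Flask:** the wrist pictures showed no slip in the grip, and the tool stayed vertical to within about 0.2°. While I centred the flask in the ring, the sideways force reached about 3 N; it was about 1 N at the end.
- **Other things:** in the last top and scene pictures the conical flask, bottle, jar, carton and the coloured look-alikes are all where they were.
- **A disagreement:** the first scene-camera estimate of the ring position was about 10 mm off the top camera's. I went by the wrist and top cameras, and the final centring force bore them out.

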